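Torque a digestion-vessel cap to the click

TASK

Gently fit the red-handled break-over torque wrench over the steel bar on the blue vessel cap and turn it clockwise (seen from above) until the handle breaks over at its hinge, then stop: do not push on past the break. Then lift the wrench off without unscrewing the cap, lay it flat on the bench clear of the vessel, and leave the dish, the bung and the vial where they are.

Things in the scene. Friction and masses are not known exactly. Their poses are not given: they have to be found in the camera images.
- cap_drive (a point): Centre of the upper face of the blue screw cap (72 mm across, face 70 mm above the bench). z up, x along the steel drive bar that stands centred on the face: 44 long (x), 12 wide (y), 14 mm high, its top 6 mm chamfered at 45 degrees to a ridge about 36 mm long as lead-in. The cap sits in a round aluminium holder (100 mm across) fixed to the bench; cap and bar turn about z.
- cap: The blue screw cap with its bar; origin on its axis, 16 mm below its upper face. Clockwise from above tightens: it first runs on against about 0.25 N m of friction, for an angle that is not known, between 0.35 and 0.85 rad, then comes up hard on its seat. It stays where it is left.
- cap_bar_end (a point): A point at the end of the drive bar, 22 mm along the bar from the cap's axis and 5 mm above the cap's upper face; turns with the cap.
- wrench_socket (a point): Mouth of the wrench's pocket: centre of the underside of the steel head. z up when the wrench lies flat, x from the head along the handle. The pocket opens downward, 48 long (x), 15 wide (y), 17 mm deep. It goes over the drive bar with the handle along the bar, either way round, until the head's underside rests on the cap's upper face, this point then at cap_drive.
- wrench: The wrench: steel head 60 x 35 x 36 mm, red handle hinged to it, 0.22 to 0.34 kg; origin at wrench_socket. A black foot at the handle's end, 210 to 230 mm from the pocket's centre, reaches down to the head's underside level, so the wrench lies level on the bench. It tips off the cap if let go there. With the handle to the robot's right its sweep is clear.
- wrench_grip (a point): Middle of the handle's ribbed red grip, 150 mm from the pocket's centre along x and 28 mm above the wrench's underside; x along the handle towards its end, z up. The grip is 110 long, 20 wide, 24 mm high. The wrench balances about 40 mm from here towards the head.
- wrench_handle (a joint): Angle (rad) of the handle about its upright pin, 45 mm from the pocket's centre. 0 = straight, held by a preloaded spring; grows as the handle breaks over clockwise. It gives way at about 0.75 N m about the pin (7 N sideways at the grip), then yields at nearly the same force. Above 0.08 = broken over, above 0.24 = over-tightened, stop at 0.32. Springs back when let go.
- dish: Petri dish, 61 mm across, 15 mm high, standing on the bench; origin at the centre of its underside. To be left alone.
- bung: Dark red rubber bung, 27 mm across, 24 mm high; origin at the centre of its underside. To be left alone.
- vial: Small clear glass vial, 23 mm across, 62 mm high, standing; origin at the centre of its underside. To be left alone.

How it is judged:
By the outcome, as a careful person would: the job done as asked, in the order asked, and still so for the second after the job is handed in, with the robot touching nothing.
It also fails if it takes over 67 s, if anything falls off the work surface, if the arm or the gripper's body presses on something with over 40 N, if the wrist force passes 120 N, or if a joint passes its speed limit or range.

ROBOT

A 6-joint arm with a two-finger parallel gripper is mounted at the origin on a cart in front of the work surface, level with it; the furniture and walls round the work are solid. World frame = base frame: x ahead of the robot, y to its left, z up, the work surface at z = 0. Lengths are in mm, angles in degrees, forces in N, time in s.
With the tool pointing down it reaches from about 300 to 850 mm from the base axis. Payload 4.2 kg.
Tool frame: the origin (TCP) lies between the finger pads; the fingertips stand 14 mm ahead of it and the grasp point (between the pads) lies 5 mm behind it (env.finger_overhang is the distance from the TCP to the fingertips, in mm); z points along the fingers, y is the line along which they close (so a half turn about z gives the same grasp; the last joint's range is limited). The gripper opens to 91 mm and grips with 3 to 60 N. Pads are 32 mm wide; open, the fingers measure 118 mm over their backs; the gripper's body (76 mm by 178 mm) begins 60 mm behind the grasp point.
Start: joints at [-75.115, 18.312, 89.639, -0, 72.044, -1.146], TCP at [158.796, -552.653, 227.976] pointing down, gripper open.
Joint ranges: [-177.97, 177.97], [-48.28, 115.42], [12.27, 149.76], [-77.06, 257.06], [2.81, 150.46], [-146.56, 146.56]. Speed limits (degrees/s): [147.25, 147.25, 180, 180, 180, 180].

INTERFACE

Orientations are given as [roll, pitch, yaw] about the fixed x, y, z axes, in that order (R = Rz(yaw) Ry(pitch) Rx(roll)).
In Python, from workcell import status, cams, env, finder gives the robot as it stands.
- The arm moves only by the tool apply_moves, never from a script. Its argument "increments" is a list of rows, each a list of 7 numbers: the opening, from -1 (shut) to 1 (fully open), then the shift along the world's x, y, z in m, then the turn, a rotation vector about the world's x, y, z in degrees. In form: [[gripper, x, y, z, ax, ay, az], ...]. A call has 1 to 5 rows; each row shifts and turns the commanded pose from where the row before left it; what a row does not reach is not made up. A row lasts 1/12 s, in which the tool goes at most 41.7 mm and 7.16 degrees, less where a joint would pass 70% of its speed; a pose out of reach is approached as far as the arm can. A call with a gripper value outside its range is refused whole. The fingers move at their own pace and stop on an object; "newtons" is the grip in N (left out, the last holds). Time passes only in rows, so rows that do not move let the fingers close. It gives the time, the measured TCP pose, the force, the opening and the grip force at its end, in the units of the state.
- status.state(): the state, without advancing time (a new reading comes with each control period).
- cams.grab_frame(name): name is "scene" or "top" or "wrist"; returns a dict with "color" (384x512x3 uint8, red, green, blue), "intrinsics" (3x3 intrinsics, pixels), "R" (3x3) and "t" (3): a world point X has camera coordinates R X + t. Camera axes: x right, y down, z forward; pixel columns grow to the right and rows downward; lengths in mm; the calibration is good to about 2 mm. A picture is of the moment at which its call begins. There is no depth.
- env.job_done(): hands the job in; it is judged then, once.
Trained networks look in the newest picture that a camera, given by its name, has taken for a name from the list of things; names that differ only in an ending like _2 or _b are one class to them, and where a whole thing is asked for, a point or a joint stands for the part that bears it (a point fixed in the world has none). Each returns a list of dicts, best first, with "score" (0 to 1); they miss things now and then, are a little off and sometimes report something else, mostly with a low value. They report only what shows in the picture. A call takes as long as a camera call.
- finder.boxes_of(query, camera): "rect" ([left, top, width, height] in pixels, round what is visible of it).
- finder.trace(query, camera): "pixels" (384x512 bool, what is visible of it) and "rect" ([left, top, width, height] in pixels, round what is visible of it).
The state is a dict: "time_s": time; "qpos": joint angles; "qvel": joint speeds; "effort": joint torques, N m; "ee_pos": TCP position; "ee_rot": TCP orientation; "force": force on the tool from outside, world axes, zero at the start; "torque": the same for the moment, N m; "gripper_width": finger opening in mm; "gripper_force": force on a finger pad.
Only numpy, scipy, OpenCV 4.12 (cv2) and the standard library are available. Lean on these libraries where they do the work, as an engineer would, in place of code of your own. Each camera call takes 0.05 s, during which the arm holds its last target. There are 200 camera calls.

## Working session

There is one attempt and no reset: what is moved stays moved. The work goes in short steps, Python scripts to look and compute and a tool call to move; the robot and the scene stay as the last step left them, time stands still between calls to the robot, and variables do not carry over. Pictures are saved under pics/ and viewed, at most 10 in all, crops included, and the job is handed in when it is done.

Besides the shell and the picture viewer there is one more tool, called by a JSON object that holds its "api" and its "payload". apply_moves: Moves the arm, as the interface text tells. Its arguments: {"type":"object","properties":{"increments":{"type":"array","items":{"type":"array","items":{"type":"number"}}},"newtons":{"type":"number"}},"required":["increments"]}

```bash
mkdir -p pics; cat > h.py <<'E'
import numpy as np, cv2
from workcell import status, cams, env, finder
def ray(f,uv):
    K,R,t=[np.array(f[k],float) for k in("intrinsics","R","t")]
    d=R.T@np.linalg.solve(K,[uv[0],uv[1],1.]); return -R.T@t,d
def at(f,uv,z):
    o,d=ray(f,uv); return o+d*(z-o[2])/d[2]
def px(f,X):
    p=np.array(f["intrinsics"])@(np.array(f["R"])@np.array(X,float)+np.array(f["t"]).ravel()); return p[:2]/p[2]
def save(f,n): cv2.imwrite("pics/"+n,f["color"][:,:,::-1])
def cen(m):
    ys,xs=np.nonzero(m); return np.array([xs.mean(),ys.mean()])
E
python3 - <<'E'
from h import *
ims=[]
for c in("top","scene"):
    f=cams.grab_frame(c); 
    print(c,"cam at",(-np.array(f["R"]).T@np.array(f["t"]).ravel()).round())
    ims.append(f["color"])
    for q,z in(("cap",70),("cap_drive",70),("wrench",20),("wrench_grip",28),("dish",0),("bung",0),("vial",0)):
        r=finder.trace(q,c)
        for d in r[:2]:
            u=cen(d["pixels"]); print(q,round(d["score"],2),np.round(d["rect"]),u.round(1),at(f,u,z).round(1))
s=np.hstack(ims); cv2.imwrite("pics/a.png",cv2.resize(s,(800,300),interpolation=cv2.INTER_AREA)[:,:,::-1])
cv2.imwrite("pics/top.png",cv2.resize(ims[0],(800,600))[:,:,::-1])
print(status.state())
E
```

```text
top cam at [435. -16. 933.]
cap 0.87 [176. 183.  39.  33.] [196.1 200.3] [539.3 112.9  70. ]
cap_drive 0.87 [179. 184.  31.  32.] [196.1 200.2] [539.5 112.9  70. ]
wrench 0.75 [310. 138.  90.  87.] [352.4 185.2] [ 569.5 -232.1   20. ]
wrench_grip 0.59 [339. 143.  67.  61.] [370.8 169.1] [ 603.6 -273.5   28. ]
dish 0.88 [260. 121.  27.  30.] [272.4 136.3] [693.6 -56.8   0. ]
vial 0.61 [149. 132.  10.  18.] [155.4 141.3] [689.8 217.7   0. ]
vial 0.18 [178. 185.  35.  31.] [195.9 199.9] [548.7 123.7   0. ]
scene cam at [ -8. 513. 427.]
cap 0.89 [192. 214.  37.  27.] [208.5 229.9] [525.6 124.7  70. ]
cap 0.53 [129. 222.  15.  24.] [136.6 233.7] [614.2 238.3  70. ]
cap_drive 0.62 [192. 217.  34.  21.] [208.3 229.9] [525.9 125.   70. ]
wrench 0.27 [130. 222.  13.  27.] [136.8 234.8] [696.3 202.1  20. ]
wrench_grip 0.71 [297. 173.  11.  28.] [300.4 187.5] [ 605.8 -276.3   28. ]
dish 0.77 [210. 200.  27.  14.] [225.5 207.7] [699.7 -64.5   0. ]
bung 0.64 [271. 253.  10.  17.] [274.3 262.7] [419.2  37.8   0. ]
vial 0.6 [130. 220.  14.  28.] [136.8 234.7] [731.5 186.5   0. ]
{'time_s': 0.8, 'qpos': array([-7.51143222e+01,  1.83105154e+01,  8.96382132e+01,  1.31099254e-03,
        7.20438314e+01, -1.14463608e+00]), 'qvel': array([ 0.02969463,  0.07292251,  0.08884768, -0.07626504,  0.01352219,
       -0.01499216]), 'effort': array([ 1.28143191e-03, -4.12303734e+01, -2.32224137e+01,  7.28328782e-02,
        3.75701452e-02, -1.75048916e-05]), 'ee_pos': array([ 158.80902107, -552.65586904,  227.99516057]), 'ee_rot': array([ 1.79992537e+02, -1.09831773e-03,  1.60299098e+01]), 'force': array([0.16540472, 0.10822834, 0.87955432]), 'torque': array([-0.01137726, -0.04183706,  0.05681032]), 'gripper_force': 0.0, 'gripper_width': 91.31104328709651}
```

View pics/top.png

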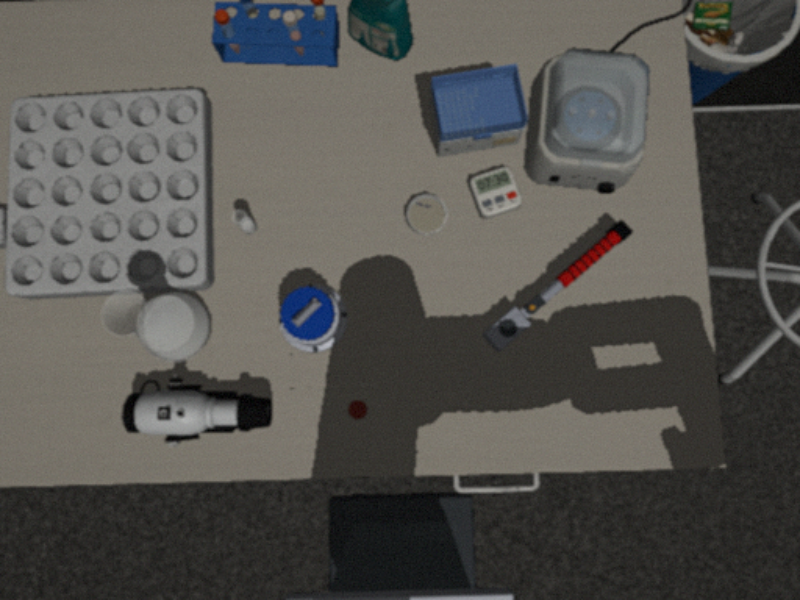

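```bash
python3 - <<'E'
from h import *
f=cams.grab_frame("top"); im=f["color"]
a=cv2.resize(im[160:240,155:240],(425,400),interpolation=cv2.INTER_CUBIC)
b=cv2.resize(im[125:245,300:412],(373,400),interpolation=cv2.INTER_CUBIC)
cv2.imwrite("pics/crop.png",np.hstack([a,b])[:,:,::-1])
E
```

```text
(no output)
```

View pics/crop.png

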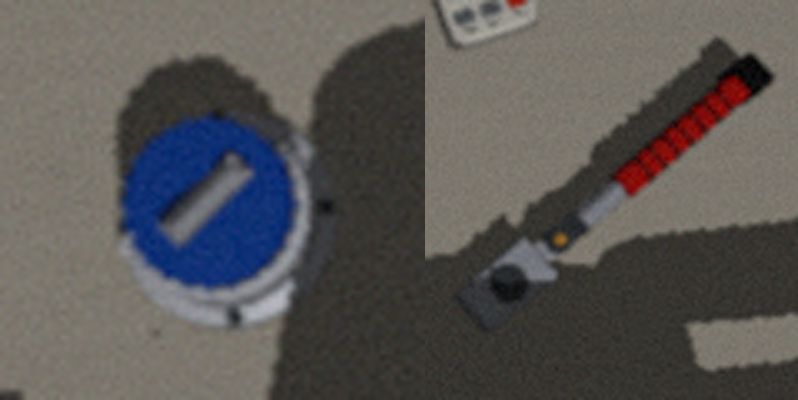

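The top view is x up and y left. The cap is at crop (210,200), with its bar running lower-left to upper-right. The wrench head is at full-picture (508,328) with its handle to the upper right (620,232), nearly parallel to the bar. Next I'll get precise axes.

```bash
cat >> h.py <<'E'
def axis(P):
    P=np.asarray(P); c=P.mean(0); u,s,v=np.linalg.svd(P-c,full_matrices=False); d=v[0]*np.sign(v[0][0]); 
    return c,d,np.degrees(np.arctan2(d[1],d[0]))
def redgrip(f,z=36,win=None):
    im=f["color"].astype(int); m=(im[...,0]>110)&(im[...,1]<70)&(im[...,2]<70)
    if win is not None: k=np.zeros_like(m); k[win[1]:win[3],win[0]:win[2]]=1; m&=k
    n,l,st,_=cv2.connectedComponentsWithStats(cv2.dilate(m.astype(np.uint8),np.ones((5,5))))
    i=1+st[1:,4].argmax(); m&=l==i
    ys,xs=np.nonzero(m); P=np.array([at(f,(x,y),z)[:2] for x,y in zip(xs,ys)]); c,d,a=axis(P)
    s=(P-c)@d; return c,a,c+d*s.min(),c+d*s.max(),len(xs)
E
python3 - <<'E'
from h import *
f=cams.grab_frame("top"); im=f["color"].astype(int)
print(redgrip(f,38,(300,125,412,245)))
# bar: low-saturation inside cap
cy=[];
ys,xs=np.mgrid[183:215,180:214]
sub=im[183:215,180:214]; blue=(sub[...,2]-sub[...,0])>60
b=np.zeros(im.shape[:2],bool); b[183:215,180:214]=blue
(c,r)=cv2.minEnclosingCircle(np.argwhere(b)[:,::-1].astype(np.float32)); print("cap circ",c,r,at(f,c,70).round(1), "r mm",np.linalg.norm(at(f,(c[0]+r,c[1]),70)-at(f,c,70)))
yy,xx=np.nonzero(~b); k=((xx-c[0])**2+(yy-c[1])**2)<(0.8*r)**2
P=np.array([at(f,(x,y),82)[:2] for x,y in zip(xx[k],yy[k])]); print("bar",len(P),axis(P))
for u in((508,328),(537,304),(632,226),(485,195)): print(u,at(f,(u[0]*.64,u[1]*.64),36 if u!=(485,195) else 20).round(0))
E
```

```text
(array([ 609.01081202, -285.07591589]), np.float64(-51.123091790243535), array([ 576.48314723, -244.7306779 ]), array([ 642.31524668, -326.3846096 ]), 221)
cap circ (196.1265106201172, 199.9939727783203) 16.885726928710938 [539.9 112.8  70. ] r mm 35.911435458768665
bar 165 (array([539.98029707, 112.08709542]), array([ 0.6791415 , -0.73400737]), np.float64(-47.22340680347919))
(508, 328) [ 514. -165.   36.]
(537, 304) [ 547. -208.   36.]
(632, 226) [ 656. -350.   36.]
(485, 195) [ 713. -144.   20.]
```

{"api": "apply_moves", "payload": {"increments": [[1,0.0218,0.0142,-0.004,0,0,5.65],[1,0.0218,0.0142,-0.004,0,0,5.65],[1,0.0218,0.0142,-0.004,0,0,5.65],[1,0.0218,0.0142,-0.004,0,0,5.65],[1,0.0218,0.0142,-0.004,0,0,5.65]], "newtons": 40}}

```text
time_s: 1.32
ee_pos: [268.7, -481.0, 207.9]
ee_rot: [180.0, 0.0, 44.5]
force: [0.0, -0.8, -0.4]
gripper_width: 91.1
gripper_force: 0.0
```

{"api": "apply_moves", "payload": {"increments": [[1,0.0218,0.0142,-0.004,0,0,5.65],[1,0.0218,0.0142,-0.004,0,0,5.65],[1,0.0218,0.0142,-0.004,0,0,5.65],[1,0.0218,0.0142,-0.004,0,0,5.65],[1,0.0218,0.0142,-0.004,0,0,5.65]]}}

```text
time_s: 1.73
ee_pos: [377.8, -409.9, 187.9]
ee_rot: [180.0, 0.0, 72.8]
force: [0.6, -0.3, 0.2]
gripper_width: 91.6
gripper_force: 0.0
```

{"api": "apply_moves", "payload": {"increments": [[1,0.0218,0.0142,-0.004,0,0,5.65],[1,0.0218,0.0142,-0.004,0,0,5.65],[1,0.0218,0.0142,-0.004,0,0,5.65],[1,0.0218,0.0142,-0.004,0,0,5.65],[1,0.0218,0.0142,-0.004,0,0,5.65]]}}

```text
time_s: 2.15
ee_pos: [486.8, -338.8, 167.9]
ee_rot: [180.0, 0.0, 101.1]
force: [0.5, -0.3, 0.6]
gripper_width: 90.9
gripper_force: 0.0
```

{"api": "apply_moves", "payload": {"increments": [[1,0.0218,0.0142,-0.004,0,0,5.65],[1,0.0218,0.0142,-0.004,0,0,5.65],[1,0.0218,0.0142,-0.004,0,0,5.65],[1,0.0218,0.0142,-0.004,0,0,5.65],[1,0.0218,0.0142,-0.004,0,0,5.65]]}}

```text
time_s: 2.57
ee_pos: [595.8, -267.8, 147.8]
ee_rot: [180.0, 0.0, 129.3]
force: [1.0, -0.2, -1.3]
gripper_width: 91.1
gripper_force: 0.0
```

```bash
python3 - <<'E'
from h import *
s=status.state(); print(s["ee_pos"],s["ee_rot"],s["force"])
f=cams.grab_frame("wrist"); save(f,"w1.png"); print(redgrip(f,38))
print("tcp px",px(f,s["ee_pos"]))
E
```

```text
[ 595.84828464 -267.83220125  147.76234008] [1.79996085e+02 3.44096269e-03 1.29315967e+02] [ 1.01205618 -0.2424462  -1.2953348 ]
(array([ 602.50935049, -275.81337965]), np.float64(-51.772523768098075), array([ 576.09078428, -242.27447806]), array([ 632.58791821, -313.99872682]), 1336)
tcp px [259.66571333 245.63517754]
```

View pics/w1.png

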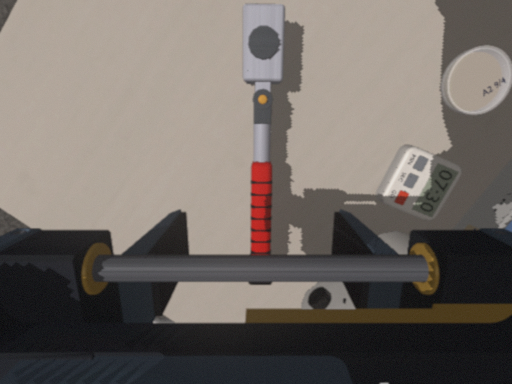

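The handle runs vertically at column ~262, between the open fingers, with the head at (264,42). The alignment is nearly right. I'll compute the small corrections.

```bash
python3 - <<'E'
from h import *
f=cams.grab_frame("wrist"); im=f["color"].astype(int)
m=(im[...,0]>110)&(im[...,1]<70)&(im[...,2]<70); m[:, :235]=0; m[:,290:]=0
cs=[]
for r in range(163,250):
    x=np.nonzero(m[r])[0]
    if len(x)>8: cs.append(at(f,((x[0]+x[-1])/2,r),36)[:2])
c,d,a=axis(cs); print("grip axis",c,a)
h=at(f,(264,42),38)[:2]; hd=at(f,(263.5,60),36)[:2]; i=at(f,(261.5,163),39)[:2]
print(h,hd,i,"head-grip yaw",np.degrees(np.arctan2(*(c-h)[::-1])),"dist",np.linalg.norm(i-h))
t=status.state()["ee_pos"][:2]; n=np.array([-d[1],d[0]]); print("lateral offset tcp->axis",(c-t)@n,n,"along from head",(t-h)@d)
E
```

```text
grip axis [ 603.34107675 -276.08468167] -51.63340838052697
[ 518.18650716 -160.38024303] [ 526.49076127 -170.93493388] [ 581.12704158 -239.37282192] head-grip yaw -53.648183519131464 dist 101.001675203408
lateral offset tcp->axis -1.4033233913000271 [0.78405551 0.62069071] along from head 132.1945274398061
```

{"api": "apply_moves", "payload": {"increments": [[1,-0.001,-0.001,-0.03,0,0,-0.9],[1,0,0,-0.03,0,0,0],[1,0,0,-0.03,0,0,0],[1,0,0,-0.02,0,0,0],[1,0,0,-0.0145,0,0,0]]}}

```text
time_s: 3.08
ee_pos: [591.9, -269.6, 21.0]
ee_rot: [-179.9, -0.2, 128.0]
force: [-0.2, -0.2, 0.0]
gripper_width: 90.9
gripper_force: 0.0
```

{"api": "apply_moves", "payload": {"increments": [[0,0,0,0,0,0,0],[-1,0,0,0,0,0,0],[-1,0,0,0,0,0,0],[-1,0,0,0,0,0,0],[-1,0,0,0,0,0,0]], "newtons": 40}}

```text
time_s: 3.5
ee_pos: [594.5, -270.1, 25.0]
ee_rot: [179.9, 0.1, 128.1]
force: [-0.6, 0.3, -0.0]
gripper_width: 60.8
gripper_force: 0.0
```

{"api": "apply_moves", "payload": {"increments": [[-1,0,0,0,0,0,0],[-1,0,0,0,0,0,0],[-1,0,0,0,0,0,0],[-1,0,0,0,0,0,0]]}}

```text
time_s: 3.83
ee_pos: [593.9, -269.6, 23.7]
ee_rot: [180.0, 0.0, 128.1]
force: [-0.2, 0.0, -0.1]
gripper_width: 33.8
gripper_force: 0.0
```

{"api": "apply_moves", "payload": {"increments": [[-1,0,0,0,0,0,0],[-1,0,0,0,0,0,0],[-1,0,0,0,0,0,0],[-1,0,0,0,0,0,0],[-1,0,0,0,0,0,0]]}}

```text
time_s: 4.25
ee_pos: [594.2, -269.6, 23.6]
ee_rot: [180.0, 0.0, 128.1]
force: [1.7, -0.5, -0.9]
gripper_width: 19.8
gripper_force: 40.0
```

{"api": "apply_moves", "payload": {"increments": [[-1,0,0,0.01,0,0,0],[-1,0,0,0.03,0,0,0],[-1,0,0,0.03,0,0,0],[-1,0,0,0.03,0,0,0],[-1,0,0,0.03,0,0,0]]}}

```text
time_s: 4.67
ee_pos: [592.8, -269.5, 154.7]
ee_rot: [-179.9, -0.1, 128.1]
force: [0.7, 0.3, -2.1]
gripper_width: 20.0
gripper_force: 40.0
```

```bash
python3 - <<'E'
from h import *
s=status.state(); print(s["ee_pos"],s["ee_rot"],s["force"],s["torque"],s["gripper_width"])
f=cams.grab_frame("wrist"); save(f,"w2.png")
E
```

```text
[ 592.81357053 -269.5206716   154.69708472] [-1.79928317e+02 -9.19115040e-02  1.28128116e+02] [ 0.67013265  0.25991598 -2.0685081 ] [-0.02039889 -0.18556386  0.00263746] 20.009206069643213
```

View pics/w2.png

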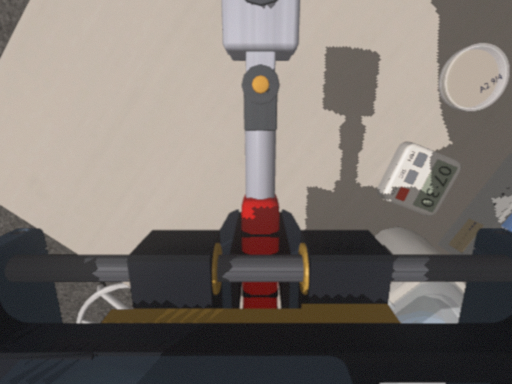

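The wrench is held and straight: pin at (261,84), head at columns 222–300, inner end of the red grip at row 198. Next, the grip distance from the pocket.

```bash
python3 - <<'E'
from h import *
f=cams.grab_frame("wrist"); s=status.state(); t=s["ee_pos"]; print(t,s["ee_rot"],s["force"],s["torque"])
a=np.radians(s["ee_rot"][2]-180); d=np.array([np.cos(a),np.sin(a)]); n=np.array([-d[1],d[0]])
im=f["color"].astype(int)
u0=t[2]-23.5
for nm,uv,h in(("redend",(260,197.5),40),("pin",(261,84),34),("pin",(261,84),40),("head L edge near",(222,42),36),("head R",(300,44),36),("head mid near",(261,52),36),("head L",(221,3),36),("head R",(300,3),36)):
    p=at(f,uv,u0+h)[:2]-t[:2]; print(nm,h,"along",(p@d).round(1),"lat",(p@n).round(1))
g=cams.grab_frame("top"); save(g,"t2.png"); print(redgrip(g,u0+38,(250,60,460,260)))
for q in("wrench_socket","wrench_grip","cap_drive"):
    for D in finder.trace(q,"top")[:1]: print(q,D["score"],D["rect"],cen(D["pixels"]))
E
```

```text
[ 596.20483319 -271.11710716  159.59188063] [179.74229188   0.56147607 128.12547988] [ 0.53805307  0.3608651  -2.78735243] [-0.07124661 -0.20771214  0.01323166]
redend 40 along -33.9 lat 0.0
pin 34 along -88.8 lat 0.5
pin 40 along -88.3 lat 0.5
head L edge near 36 along -106.6 lat -17.3
head R 36 along -105.8 lat 18.3
head mid near 36 along -102.5 lat 0.5
head L 36 along -122.2 lat -17.2
head R 36 along -122.3 lat 17.7
(array([ 574.85124733, -252.61064723]), np.float64(-88.97284555469962), array([ 574.72527923, -245.58476413]), array([ 574.95715732, -258.51778749]), 19)
wrench_socket 0.69 [321.2, 153.4, 72.7, 68.6] [351.01242236 190.64152618]
wrench_grip 0.8 [356.3, 155.7, 39.0, 33.2] [369.6937799  174.92344498]
cap_drive 0.72 [178.2, 184.6, 35.4, 31.6] [196.12473118 200.09462366]
```

{"api": "apply_moves", "payload": {"increments": [[-1,0.003,0.012,0,0,0,0.4],[-1,0.003,0.024,0,0,0,0.4],[-1,0.003,0.028,0,0,0,0.4],[-1,0.003,0.028,0,0,0,0.4],[-1,0.003,0.028,0,0,0,0.4]]}}

```text
time_s: 5.38
ee_pos: [608.0, -147.5, 151.7]
ee_rot: [-179.9, -0.2, 130.1]
force: [0.7, 0.7, -3.0]
gripper_width: 19.8
gripper_force: 40.0
```

{"api": "apply_moves", "payload": {"increments": [[-1,0.003,0.028,0,0,0,0.4],[-1,0.003,0.028,0,0,0,0.4],[-1,0.003,0.028,0,0,0,0.4],[-1,0.003,0.028,0,0,0,0.4],[-1,0.003,0.024,0,0,0,0.4]]}}

```text
time_s: 5.8
ee_pos: [622.7, -10.7, 151.8]
ee_rot: [-179.9, -0.2, 132.2]
force: [0.6, -0.3, -3.4]
gripper_width: 19.6
gripper_force: 40.0
```

{"api": "apply_moves", "payload": {"increments": [[-1,0.003,0.018,-0.005,0,0,0.4],[-1,0.003,0.011,-0.005,0,0,0.3],[-1,0,0,-0.005,0,0,0],[-1,0,0,-0.005,0,0,0],[-1,0,0,0,0,0,0]]}}

```text
time_s: 6.22
ee_pos: [628.5, 14.5, 131.4]
ee_rot: [-179.8, -0.1, 132.8]
force: [-0.8, 0.4, -3.8]
gripper_width: 20.2
gripper_force: 40.0
```

{"api": "apply_moves", "payload": {"increments": [[-1,0,0,0,0,0,0],[-1,0,0,0,0,0,0],[-1,0,0,0,0,0,0]]}}

```text
time_s: 6.47
ee_pos: [629.9, 14.4, 133.8]
ee_rot: [180.0, 0.0, 132.8]
force: [-0.3, 0.1, -2.8]
gripper_width: 19.7
gripper_force: 40.0
```

```bash
python3 - <<'E'
from h import *
s=status.state(); print(s["ee_pos"],s["ee_rot"],s["force"],s["torque"])
ims=[]
f=cams.grab_frame("wrist"); w=f["color"]
g=cams.grab_frame("top"); a=cv2.resize(g["color"][150:240,160:260],(427,384),interpolation=cv2.INTER_CUBIC)
w=cv2.resize(w[:280],(512,280)); 
h=cams.grab_frame("scene"); b=cv2.resize(h["color"][190:270,150:280],(370,228),interpolation=cv2.INTER_CUBIC)
c=np.zeros((600,800,3),np.uint8); c[:280,:512]=w; c[:228,430:800]=c[:228,430:800]; c[290:290+228,:370]=b; c[216:600,373:800]=a; 
c[:280,:512]=w; cv2.imwrite("pics/c3.png",c[:,:,::-1])
E
```

```text
[629.94946269  14.39281685 133.80140098] [1.79976064e+02 2.89446364e-02 1.32757040e+02] [-0.25611981  0.08765811 -2.84403405] [ 0.00133719 -0.21452379 -0.00417023]
```

View pics/c3.png

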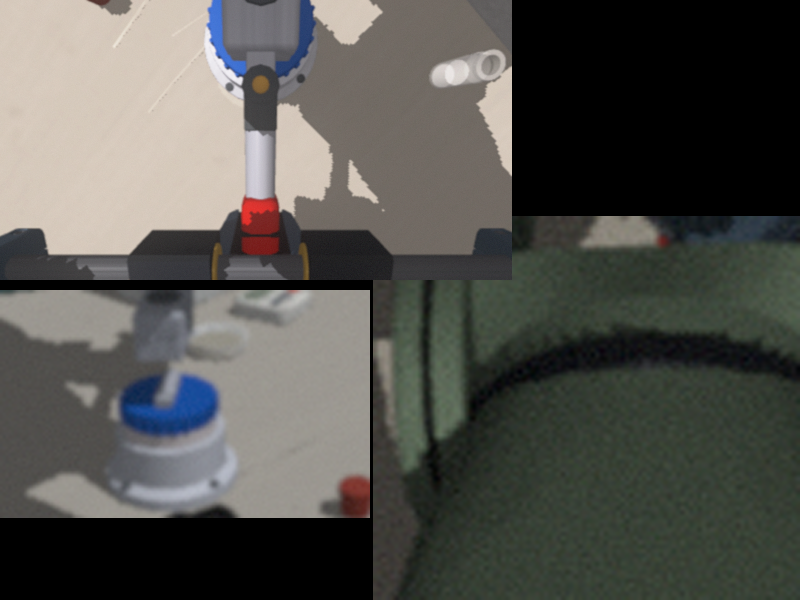

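Wrist view: the head (columns 222–303) is laterally centred over the cap (205–317). The scene crop shows the head hovering above and behind the bar. Checking the along-handle offset against the cap's rim.

```bash
python3 - <<'E'
from h import *
from scipy.optimize import least_squares
f=cams.grab_frame("wrist"); s=status.state(); t=s["ee_pos"]; im=f["color"].astype(int)
a=np.radians(s["ee_rot"][2]-180); d=np.array([np.cos(a),np.sin(a)]); n=np.array([-d[1],d[0]])
m=(im[...,2]-im[...,0]>60); 
L=[];P=[]
for r in range(2,70,3):
    x=np.nonzero(m[r,190:330])[0]+190
    if len(x): 
        P+= [at(f,(x[0],r),65)[:2],at(f,(x[-1]+1,r),65)[:2]]
P=np.array(P); c=least_squares(lambda q:np.hypot(*(P-q[:2]).T)-36.5,[540,112],loss="soft_l1").x
print("cap from wrist",c,"along",(c-t[:2])@d,"lat",(c-t[:2])@n, t)
h=cams.grab_frame("scene"); im=h["color"].astype(int)
for nm,X in(("capctr70",(540,112.5,70)),("bar end",(540+22*.679,112.5-22*.734,78)),("bar end2",(540-22*.679,112.5+22*.734,78)),("pocket",(*(t[:2]-132.5*d),t[2]-23.5))):
    p=px(h,X); print(nm,p,"in crop",(p-[150,190])*[370/130,228/80]+[0,290])
E
```

```text
cap from wrist [538.55449883 114.40482077] along -135.0099778813443 lat 0.5439384019268602 [629.89009627  14.9774672  133.77336622]
capctr70 [208.88830848 225.57364543] in crop [167.60518567 391.38488948]
bar end [210.39856422 217.49283267] in crop [171.90360586 368.35457312]
bar end2 [206.89212675 227.16321155] in crop [161.92374537 395.91515292]
pocket [208.04262286 208.26552421] in crop [165.19823429 342.05674401]
```

{"api": "apply_moves", "payload": {"increments": [[-1,-0.001,0.001,-0.008,0,0,0],[-1,0,0,-0.008,0,0,0],[-1,0,0,-0.006,0,0,0],[-1,0,0,-0.004,0,0,0],[-1,0,0,-0.003,0,0,0]]}}

```text
time_s: 7.13
ee_pos: [628.3, 16.4, 103.2]
ee_rot: [-179.9, -0.1, 132.8]
force: [-0.5, 0.6, -3.2]
gripper_width: 19.9
gripper_force: 40.0
```

{"api": "apply_moves", "payload": {"increments": [[-1,0,0,-0.002,0,0,0],[-1,0,0,-0.001,0,0,0],[-1,0,0,0,0,0,0]]}}

```text
time_s: 7.38
ee_pos: [628.8, 16.3, 101.3]
ee_rot: [-180.0, -0.0, 132.8]
force: [-0.6, -0.1, -2.2]
gripper_width: 19.4
gripper_force: 40.0
```

{"api": "apply_moves", "payload": {"increments": [[-1,0,0,-0.002,0,0,0],[-1,0,0,-0.002,0,0,0],[-1,0,0,0,0,0,0]]}}

```text
time_s: 7.63
ee_pos: [628.6, 16.4, 97.2]
ee_rot: [-180.0, -0.0, 132.8]
force: [0.1, -0.1, -2.8]
gripper_width: 20.0
gripper_force: 40.0
```

{"api": "apply_moves", "payload": {"increments": [[-1,0,0,-0.002,0,0,0],[-1,0,0,-0.001,0,0,0],[-1,0,0,0,0,0,0]]}}

```text
time_s: 7.88
ee_pos: [628.6, 16.3, 94.2]
ee_rot: [-180.0, -0.0, 132.8]
force: [-0.2, -0.5, -1.9]
gripper_width: 19.9
gripper_force: 40.0
```

```bash
python3 - <<'E'
from h import *
s=status.state(); print(s["ee_pos"],s["ee_rot"],s["force"],s["torque"])
f=cams.grab_frame("wrist"); h=cams.grab_frame("scene"); b=cv2.resize(h["color"][185:255,150:270],(800,467),interpolation=cv2.INTER_CUBIC)
c=np.zeros((600,800,3),np.uint8); c[133:]=b; c[:133,:512]=f["color"][:133]; cv2.imwrite("pics/c4.png",c[:,:,::-1])
E
```

```text
[628.63992402  16.33924324  94.20511176] [-1.79985414e+02 -1.67285997e-02  1.32829757e+02] [-0.16163455 -0.49480532 -1.94546444] [-0.06174159 -0.15051567  0.03998717]
```

View pics/c4.png

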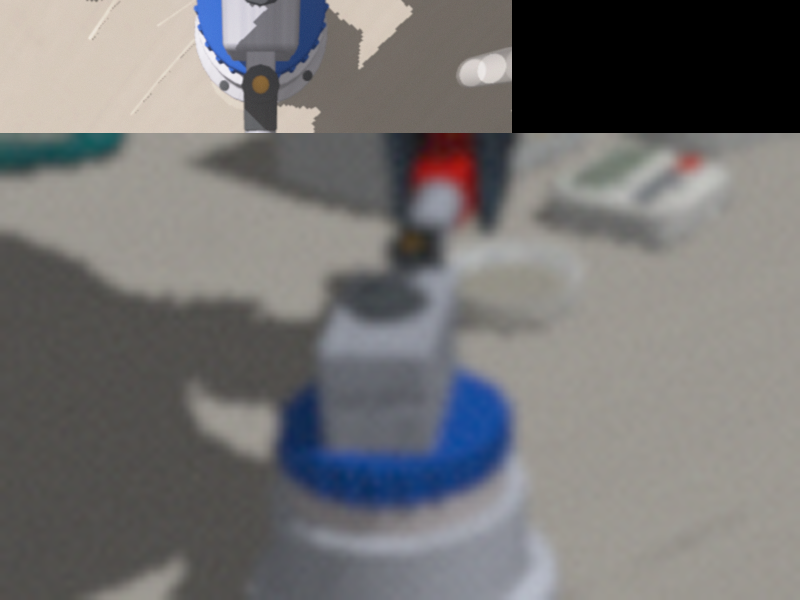

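The head sits over the bar and nearly on the cap face: its underside is around row 440 of the crop, within the blue face. I'll ease it down the last mm.

{"api": "apply_moves", "payload": {"increments": [[-1,0,0,-0.001,0,0,0],[-1,0,0,0,0,0,0]]}}

```text
time_s: 8.15
ee_pos: [628.9, 16.3, 93.5]
ee_rot: [180.0, 0.0, 132.8]
force: [0.3, 0.3, -2.0]
gripper_width: 19.8
gripper_force: 40.0
```

{"api": "apply_moves", "payload": {"increments": [[-1,0,0,-0.001,0,0,0],[-1,0,0,0,0,0,0]]}}

```text
time_s: 8.32
ee_pos: [629.0, 16.3, 93.1]
ee_rot: [180.0, 0.0, 132.8]
force: [-0.3, 0.1, 1.5]
gripper_width: 19.6
gripper_force: 40.0
```

```bash
python3 - <<'E'
from h import *
s=status.state(); print(s["ee_pos"],s["ee_rot"],s["force"],s["torque"])
E
```

```text
[629.04522788  16.34753237  93.13115097] [1.79958043e+02 1.72286299e-02 1.32821396e+02] [-0.29096994  0.13152598  1.49150686] [0.22158723 0.1798551  0.07570817]
```

```bash
python3 - <<'E'
import numpy as np
C=np.array([539.4,113.0]);r=np.array([629.,16.3])-C;R=np.hypot(*r);p=np.degrees(np.arctan2(r[1],r[0]));print(R,p)
acc=np.zeros(2)
for k in range(0,56,2):
    a=np.radians(p-k-2);t=R*np.array([np.cos(a),np.sin(a)])-r-acc; q=np.round(t,1);acc+=q;print(k+2,q/1000)
E
```

```text
131.82962489516538 -47.18251883191264
2 [-0.0034 -0.0031]
4 [-0.0036 -0.0029]
6 [-0.0036 -0.0028]
8 [-0.0037 -0.0027]
10 [-0.0039 -0.0026]
12 [-0.0039 -0.0024]
14 [-0.004  -0.0023]
16 [-0.004  -0.0022]
18 [-0.0042 -0.002 ]
20 [-0.0042 -0.0018]
22 [-0.0042 -0.0017]
24 [-0.0044 -0.0016]
26 [-0.0044 -0.0014]
28 [-0.0044 -0.0012]
30 [-0.0045 -0.0011]
32 [-0.0045 -0.001 ]
34 [-0.0045 -0.0008]
36 [-0.0046 -0.0006]
38 [-0.0045 -0.0005]
40 [-0.0046 -0.0003]
42 [-0.0046 -0.0001]
44 [-0.0046 -0.    ]
46 [-0.0046  0.0002]
48 [-0.0046  0.0003]
50 [-0.0046  0.0005]
52 [-0.0045  0.0007]
54 [-0.0046  0.0008]
56 [-0.0045  0.0009]
```

{"api": "apply_moves", "payload": {"increments": [[-1,-0.0034,-0.0031,0,0,0,-2],[-1,-0.0036,-0.0029,0,0,0,-2],[-1,-0.0036,-0.0028,0,0,0,-2],[-1,-0.0037,-0.0027,0,0,0,-2]]}}

```text
time_s: 8.65
ee_pos: [614.9, 4.7, 93.2]
ee_rot: [179.9, 0.1, 124.8]
force: [1.0, -0.4, 1.3]
gripper_width: 19.3
gripper_force: 40.0
```

{"api": "apply_moves", "payload": {"increments": [[-1,-0.0039,-0.0026,0,0,0,-2],[-1,-0.0039,-0.0024,0,0,0,-2],[-1,-0.004,-0.0023,0,0,0,-2],[-1,-0.004,-0.0022,0,0,0,-2]]}}

```text
time_s: 8.98
ee_pos: [599.1, -4.8, 93.2]
ee_rot: [179.9, 0.0, 116.8]
force: [0.1, 0.1, 1.3]
gripper_width: 19.7
gripper_force: 40.0
```

```bash
cat > s.py <<'E'
from h import *
s=status.state(); t=s["ee_pos"]; a=np.radians(s["ee_rot"][2]-180); d=np.array([np.cos(a),np.sin(a)]); n=np.array([-d[1],d[0]])
F=s["force"]; r=t[:2]-np.array([539.4,113.0])
print("t",s["time_s"],"pos",t.round(1),"yaw",s["ee_rot"][2].round(2),"posang",np.degrees(np.arctan2(r[1],r[0])).round(2),"R",np.hypot(*r).round(1),"Falong",(F[:2]@d).round(2),"Ftan",(F[:2]@n).round(2),"Fz",F[2].round(2),"tau",s["torque"].round(3))
E
python3 s.py
```

```text
t 8.9833 pos [599.1  -4.8  93.2] yaw 116.76 posang -63.12 R 132.0 Falong -0.07 Ftan 0.16 Fz 1.27 tau [ 0.304 -0.003  0.231]
```

{"api": "apply_moves", "payload": {"increments": [[-1,-0.0042,-0.002,0,0,0,-2],[-1,-0.0042,-0.0018,0,0,0,-2]]}}

```text
time_s: 9.15
ee_pos: [590.7, -8.6, 93.2]
ee_rot: [179.9, 0.0, 112.8]
force: [0.1, -1.5, 1.1]
gripper_width: 19.8
gripper_force: 40.0
```

```bash
python3 s.py
```

```text
t 9.15 pos [590.7  -8.6  93.2] yaw 112.77 posang -67.12 R 132.0 Falong 1.44 Ftan -0.53 Fz 1.12 tau [ 0.186 -0.054  0.225]
```

{"api": "apply_moves", "payload": {"increments": [[-1,-0.0042,-0.0017,0,0,0,-2]]}}

```text
time_s: 9.23
ee_pos: [586.5, -10.3, 93.2]
ee_rot: [179.9, 0.0, 110.8]
force: [-0.5, -1.0, 1.3]
gripper_width: 19.5
gripper_force: 40.0
```

```bash
python3 s.py
```

```text
t 9.2333 pos [586.5 -10.3  93.2] yaw 110.77 posang -69.11 R 132.0 Falong 0.74 Ftan -0.86 Fz 1.35 tau [ 0.246 -0.013  0.272]
```

{"api": "apply_moves", "payload": {"increments": [[-1,-0.0044,-0.0016,0,0,0,-2]]}}

```text
time_s: 9.32
ee_pos: [582.1, -11.9, 93.2]
ee_rot: [179.9, 0.0, 108.8]
force: [-0.6, -0.3, 1.5]
gripper_width: 19.6
gripper_force: 40.0
```

```bash
python3 s.py
```

```text
t 9.3167 pos [582.1 -11.9  93.2] yaw 108.77 posang -71.12 R 132.0 Falong 0.07 Ftan -0.65 Fz 1.5 tau [ 0.283 -0.087  0.234]
```

{"api": "apply_moves", "payload": {"increments": [[-1,-0.0044,-0.0014,0,0,0,-2]]}}

```text
time_s: 9.4
ee_pos: [577.7, -13.3, 93.2]
ee_rot: [179.9, 0.0, 106.8]
force: [0.0, -0.6, 1.0]
gripper_width: 19.5
gripper_force: 40.0
```

```bash
python3 s.py
```

```text
t 9.4 pos [577.7 -13.3  93.2] yaw 106.76 posang -73.14 R 132.0 Falong 0.57 Ftan -0.12 Fz 1.03 tau [ 0.2   -0.045  0.248]
```

{"api": "apply_moves", "payload": {"increments": [[-1,-0.0044,-0.0012,0,0,0,-2]]}}

```text
time_s: 9.48
ee_pos: [573.3, -14.5, 93.2]
ee_rot: [179.9, 0.0, 104.8]
force: [0.4, -0.2, 2.5]
gripper_width: 19.6
gripper_force: 40.0
```

```bash
python3 s.py
```

```text
t 9.4833 pos [573.3 -14.5  93.2] yaw 104.77 posang -75.13 R 132.0 Falong 0.3 Ftan 0.38 Fz 2.55 tau [0.168 0.052 0.197]
```

{"api": "apply_moves", "payload": {"increments": [[-1,-0.0045,-0.0011,0,0,0,-2]]}}

```text
time_s: 9.57
ee_pos: [568.8, -15.6, 93.2]
ee_rot: [179.9, 0.0, 102.8]
force: [0.9, -0.7, 1.0]
gripper_width: 19.7
gripper_force: 40.0
```

```bash
python3 s.py
```

```text
t 9.5667 pos [568.8 -15.6  93.2] yaw 102.77 posang -77.13 R 131.9 Falong 0.89 Ftan 0.77 Fz 1.03 tau [ 0.166 -0.076  0.29 ]
```

{"api": "apply_moves", "payload": {"increments": [[-1,-0.0045,-0.001,0,0,0,-2]]}}

```text
time_s: 9.65
ee_pos: [564.3, -16.6, 93.2]
ee_rot: [179.9, 0.0, 100.8]
force: [0.6, -0.2, 1.3]
gripper_width: 19.5
gripper_force: 40.0
```

```bash
python3 s.py
```

```text
t 9.65 pos [564.3 -16.6  93.2] yaw 100.77 posang -79.13 R 131.9 Falong 0.28 Ftan 0.57 Fz 1.28 tau [ 0.3   -0.057  0.277]
```

{"api": "apply_moves", "payload": {"increments": [[-1,-0.0045,-0.0008,0,0,0,-2]]}}

```text
time_s: 9.73
ee_pos: [559.7, -17.4, 93.2]
ee_rot: [179.9, 0.0, 98.8]
force: [-0.6, 0.5, 0.7]
gripper_width: 20.1
gripper_force: 40.0
```

```bash
python3 s.py
```

```text
t 9.7333 pos [559.7 -17.4  93.2] yaw 98.77 posang -81.13 R 131.9 Falong -0.56 Ftan -0.53 Fz 0.72 tau [0.253 0.061 0.269]
```

{"api": "apply_moves", "payload": {"increments": [[-1,-0.0046,-0.0006,0,0,0,-2]]}}

```text
time_s: 9.82
ee_pos: [555.1, -18.0, 93.2]
ee_rot: [179.9, 0.0, 96.8]
force: [-0.2, -1.0, 1.4]
gripper_width: 19.6
gripper_force: 40.0
```

```bash
python3 s.py
```

```text
t 9.8167 pos [555.1 -18.   93.2] yaw 96.77 posang -83.14 R 131.9 Falong 0.98 Ftan -0.34 Fz 1.37 tau [ 0.275 -0.043  0.251]
```

{"api": "apply_moves", "payload": {"increments": [[-1,-0.0045,-0.0005,0,0,0,-2]]}}

```text
time_s: 9.9
ee_pos: [550.6, -18.4, 93.1]
ee_rot: [179.9, 0.0, 94.8]
force: [0.8, -0.3, 2.1]
gripper_width: 19.6
gripper_force: 40.0
```

```bash
python3 s.py
```

```text
t 9.9 pos [550.6 -18.4  93.1] yaw 94.77 posang -85.13 R 131.9 Falong 0.38 Ftan 0.74 Fz 2.08 tau [ 0.321 -0.032  0.264]
```

{"api": "apply_moves", "payload": {"increments": [[-1,-0.0046,-0.0003,0,0,0,-2]]}}

```text
time_s: 9.98
ee_pos: [546.0, -18.8, 93.2]
ee_rot: [179.9, 0.0, 92.8]
force: [0.3, -0.9, 1.5]
gripper_width: 19.5
gripper_force: 40.0
```

```bash
python3 s.py
```

```text
t 9.9833 pos [546.  -18.8  93.2] yaw 92.77 posang -87.12 R 131.9 Falong 0.96 Ftan 0.3 Fz 1.5 tau [ 0.285 -0.049  0.251]
```

{"api": "apply_moves", "payload": {"increments": [[-1,-0.0046,-0.0001,0,0,0,-2]]}}

```text
time_s: 10.07
ee_pos: [541.4, -18.9, 93.1]
ee_rot: [179.9, 0.0, 90.8]
force: [-0.2, 1.2, 1.6]
gripper_width: 19.5
gripper_force: 40.0
```

```bash
python3 s.py
```

```text
t 10.0667 pos [541.4 -18.9  93.1] yaw 90.78 posang -89.14 R 131.9 Falong -1.21 Ftan -0.21 Fz 1.61 tau [0.173 0.021 0.274]
```

{"api": "apply_moves", "payload": {"increments": [[-1,-0.0046,0,0,0,0,-2]]}}

```text
time_s: 10.15
ee_pos: [536.8, -18.9, 93.2]
ee_rot: [179.9, 0.0, 88.8]
force: [-0.5, -0.2, 0.9]
gripper_width: 19.7
gripper_force: 40.0
```

```bash
python3 s.py
```

```text
t 10.15 pos [536.8 -18.9  93.2] yaw 88.78 posang -91.13 R 131.9 Falong 0.21 Ftan -0.52 Fz 0.89 tau [ 0.255 -0.05   0.282]
```

{"api": "apply_moves", "payload": {"increments": [[-1,-0.0046,0.0002,0,0,0,-2]]}}

```text
time_s: 10.23
ee_pos: [532.2, -18.7, 93.2]
ee_rot: [179.9, 0.0, 86.8]
force: [-0.8, -0.7, 0.9]
gripper_width: 19.9
gripper_force: 40.0
```

```bash
python3 s.py
```

```text
t 10.2333 pos [532.2 -18.7  93.2] yaw 86.78 posang -93.13 R 131.9 Falong 0.75 Ftan -0.74 Fz 0.88 tau [ 0.179 -0.025  0.218]
```

{"api": "apply_moves", "payload": {"increments": [[-1,-0.0046,0.0003,0,0,0,-2]]}}

```text
time_s: 10.32
ee_pos: [527.6, -18.3, 93.1]
ee_rot: [179.9, 0.0, 84.8]
force: [-1.5, -0.6, 0.7]
gripper_width: 19.5
gripper_force: 40.0
```

```bash
python3 s.py
```

```text
t 10.3167 pos [527.6 -18.3  93.1] yaw 84.78 posang -95.14 R 131.9 Falong 0.74 Ftan -1.42 Fz 0.69 tau [ 0.201 -0.051  0.281]
```

{"api": "apply_moves", "payload": {"increments": [[-1,-0.0046,0.0005,0,0,0,-2]]}}

```text
time_s: 10.4
ee_pos: [523.4, -17.9, 93.2]
ee_rot: [179.8, 0.0, 82.8]
force: [1.7, 0.2, 1.1]
gripper_width: 19.6
gripper_force: 40.0
```

```bash
python3 s.py
```

```text
t 10.4 pos [523.4 -17.9  93.2] yaw 82.8 posang -96.98 R 131.9 Falong -0.43 Ftan 1.64 Fz 1.11 tau [ 0.165 -0.473  0.583]
```

{"api": "apply_moves", "payload": {"increments": [[-1,0,0,0,0,0,0]]}}

```text
time_s: 10.48
ee_pos: [523.4, -17.8, 93.3]
ee_rot: [179.8, 0.0, 82.9]
force: [1.2, 0.6, -0.8]
gripper_width: 19.8
gripper_force: 40.0
```

```bash
python3 s.py; python3 - <<'E'
from h import *
import json
f=cams.grab_frame("wrist"); np.save("ref.npy",f["color"]); np.savez("refc.npz",R=f["R"],t=f["t"])
cv2.imwrite("pics/c5.png",f["color"][:,:,::-1])
E
```

```text
t 10.4833 pos [523.4 -17.8  93.3] yaw 82.88 posang -96.99 R 131.8 Falong -0.69 Ftan 1.08 Fz -0.83 tau [ 0.091 -0.303  0.518]
```

View pics/c5.png

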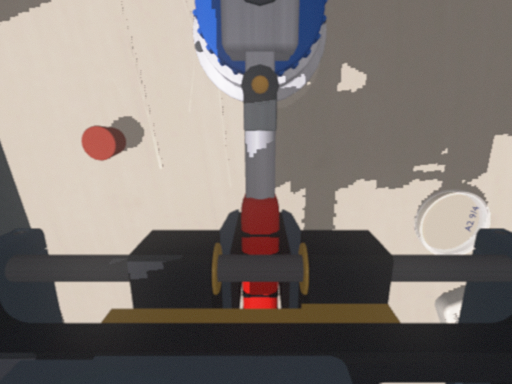

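The cap is seated (torque jumped), and the handle is still straight at column ~260. From here I'll turn about the hinge pin in small steps.

{"api": "apply_moves", "payload": {"increments": [[-1,-0.003,0.0004,0,0,0,-2]]}}

```text
time_s: 10.62
ee_pos: [520.6, -17.5, 93.0]
ee_rot: [179.9, 0.0, 81.0]
force: [0.6, -0.7, 2.6]
gripper_width: 19.8
gripper_force: 40.0
```

```bash
python3 s.py
```

```text
t 10.6167 pos [520.6 -17.5  93. ] yaw 80.97 posang -98.21 R 131.9 Falong 0.55 Ftan 0.7 Fz 2.56 tau [ 0.29  -0.258  0.711]
```

{"api": "apply_moves", "payload": {"increments": [[-1,-0.003,0.0005,0,0,0,-2]]}}

```text
time_s: 10.7
ee_pos: [517.5, -17.0, 93.1]
ee_rot: [179.9, 0.0, 78.9]
force: [0.3, -1.1, 1.9]
gripper_width: 19.8
gripper_force: 40.0
```

```bash
python3 s.py; python3 - <<'E'
from h import *
f=cams.grab_frame("wrist"); r=np.load("ref.npy"); 
c=np.hstack([cv2.resize(x[:210,150:370],(400,382)) for x in (r,f["color"])]); cv2.imwrite("pics/c6.png",c[:,:,::-1])
E
```

```text
t 10.7 pos [517.5 -17.   93.1] yaw 78.9 posang -99.58 R 131.8 Falong 1.02 Ftan 0.54 Fz 1.93 tau [ 0.27  -0.137  0.775]
```

View pics/c6.png

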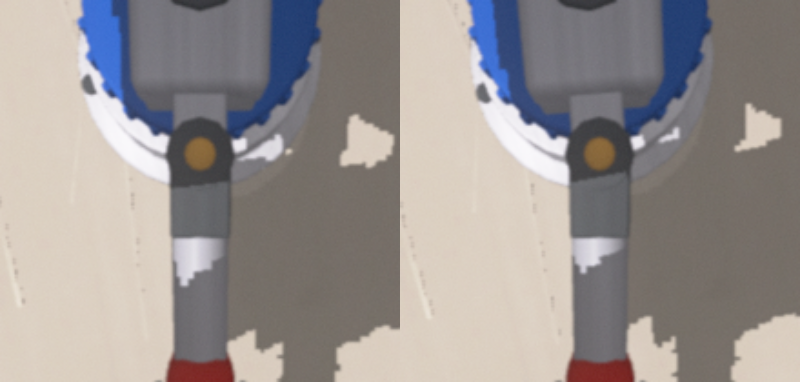

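Left is the reference with the head straight. Right shows the head now tilted a few degrees relative to the handle, so it is beginning to break. I'll continue and measure the head's tilt numerically.

{"api": "apply_moves", "payload": {"increments": [[-1,-0.003,0.0006,0,0,0,-2]]}}

```text
time_s: 10.83
ee_pos: [514.6, -16.4, 93.0]
ee_rot: [179.9, 0.0, 77.0]
force: [0.4, -1.9, 2.7]
gripper_width: 19.9
gripper_force: 40.0
```

```bash
cat > tilt.py <<'E'
from h import *
f=cams.grab_frame("wrist"); g=lambda x:cv2.GaussianBlur(cv2.cvtColor(x,cv2.COLOR_RGB2GRAY),(0,0),1).astype(np.float32)
r=g(np.load("ref.npy")); c=g(f["color"]); m=np.zeros(r.shape,np.uint8); m[0:64,216:306]=255
W=np.eye(2,3,dtype=np.float32)
cc,W=cv2.findTransformECC(r,c,W,cv2.MOTION_EUCLIDEAN,(3,300,1e-7),m,5)
print("head tilt deg",np.degrees(np.arctan2(W[1,0],W[0,0])),"cc",cc,"pin->",W@[260,84,1])
E
python3 s.py; python3 tilt.py
```

```text
t 10.8333 pos [514.6 -16.4  93. ] yaw 76.97 posang -100.87 R 131.7 Falong 1.73 Ftan 0.86 Fz 2.75 tau [ 0.343 -0.248  0.71 ]
head tilt deg -6.107055 cc 0.993968115007464 pin-> [259.95852387  83.68269956]
```

{"api": "apply_moves", "payload": {"increments": [[-1,-0.0022,0.0005,0,0,0,-1.5],[-1,0,0,0,0,0,0]]}}

```text
time_s: 11.05
ee_pos: [512.3, -15.8, 93.0]
ee_rot: [179.9, -0.0, 75.4]
force: [1.0, -0.5, 2.8]
gripper_width: 19.7
gripper_force: 40.0
```

```bash
python3 s.py; python3 tilt.py; python3 - <<'E'
from h import *
f=cams.grab_frame("wrist")["color"]
for x in(np.load("ref.npy"),f):
    for r in (150,175,190,205,220): 
        e=np.abs(np.diff(cv2.GaussianBlur(x,(0,0),1)[r,232:290].astype(int).sum(1))); print(r,232+np.argsort(e)[-4:],end=" ")
    print()
E
```

```text
t 11.05 pos [512.3 -15.8  93. ] yaw 75.45 posang -101.89 R 131.6 Falong 0.18 Ftan 1.11 Fz 2.76 tau [ 0.256 -0.258  0.684]
head tilt deg -7.611371 cc 0.9927706335753392 pin-> [259.89853418  83.64928973]
150 [244 247 255 256] 175 [246 243 245 244] 190 [275 244 245 274] 205 [240 277 241 278] 220 [240 279 278 282] 
150 [242 245 243 244] 175 [288 287 244 274] 190 [273 245 244 274] 205 [240 277 241 278] 220 [240 282 283 278]
```

The handle broke over at about 0.13 rad with no slip in the grip. Now I'll back off and relax.

{"api": "apply_moves", "payload": {"increments": [[-1,0.0022,-0.0005,0,0,0,1.5],[-1,0.003,-0.0006,0,0,0,2],[-1,0.003,-0.0005,0,0,0,2],[-1,0.003,-0.0004,0,0,0,2],[-1,0,0,0,0,0,0]]}}

```text
time_s: 11.57
ee_pos: [523.7, -17.9, 92.8]
ee_rot: [179.9, 0.0, 82.9]
force: [0.4, -1.4, 4.2]
gripper_width: 20.1
gripper_force: 40.0
```

```bash
python3 s.py; python3 tilt.py
```

```text
t 11.5667 pos [523.7 -17.9  92.8] yaw 82.93 posang -96.86 R 131.9 Falong 1.35 Ftan 0.58 Fz 4.16 tau [ 0.279 -0.26   0.657]
head tilt deg -1.0472401 cc 0.9921639483594279 pin-> [261.13232218  83.64839903]
```

{"api": "apply_moves", "payload": {"increments": [[-1,0.0023,-0.0002,0,0,0,1],[-1,0,0,0,0,0,0]]}}

```text
time_s: 11.78
ee_pos: [525.3, -18.1, 92.7]
ee_rot: [180.0, -0.0, 83.8]
force: [0.6, -2.2, 6.0]
gripper_width: 20.0
gripper_force: 40.0
```

```bash
python3 s.py; python3 tilt.py
```

```text
t 11.7833 pos [525.3 -18.1  92.7] yaw 83.8 posang -96.16 R 131.9 Falong 2.14 Ftan 0.86 Fz 5.98 tau [ 0.207 -0.319  0.134]
head tilt deg -0.3004397 cc 0.966319349322789 pin-> [260.97147666  83.72387024]
```

{"api": "apply_moves", "payload": {"increments": [[-1,0.0018,-0.0002,0.001,0,0,0.8],[-1,0,0,0,0,0,0]]}}

```text
time_s: 12.0
ee_pos: [526.7, -18.2, 93.0]
ee_rot: [-180.0, -0.0, 84.6]
force: [0.7, -2.1, 0.1]
gripper_width: 19.8
gripper_force: 40.0
```

```bash
python3 s.py
```

```text
t 12.0 pos [526.7 -18.2  93. ] yaw 84.6 posang -95.51 R 131.8 Falong 2.06 Ftan 0.91 Fz 0.12 tau [-0.075 -0.444 -0.259]
```

{"api": "apply_moves", "payload": {"increments": [[-1,-0.0007,0.0001,0,0,0,-0.4],[-1,0,0,0.0015,0,0,0],[-1,0,0,0,0,0,0]]}}

```text
time_s: 12.25
ee_pos: [525.9, -18.0, 94.4]
ee_rot: [-180.0, 0.0, 84.2]
force: [1.2, -1.0, -3.7]
gripper_width: 19.9
gripper_force: 40.0
```

```bash
python3 s.py
```

```text
t 12.25 pos [525.9 -18.   94.4] yaw 84.21 posang -95.9 R 131.7 Falong 0.85 Ftan 1.3 Fz -3.7 tau [-0.347 -0.537 -0.231]
```

{"api": "apply_moves", "payload": {"increments": [[-1,0,0,0.002,0,0,0],[-1,0,0,0.003,0,0,0],[-1,0,0,0.003,0,0,0],[-1,0,0,0.003,0,0,0]]}}

```text
time_s: 12.58
ee_pos: [525.0, -17.9, 106.1]
ee_rot: [-179.9, 0.0, 84.3]
force: [0.2, -0.1, -1.9]
gripper_width: 20.0
gripper_force: 40.0
```

```bash
python3 s.py
```

```text
t 12.5833 pos [525.  -17.9 106.1] yaw 84.26 posang -96.26 R 131.6 Falong 0.1 Ftan 0.18 Fz -1.94 tau [-0.12  -0.071  0.008]
```

{"api": "apply_moves", "payload": {"increments": [[-1,0,0,0.004,0,0,0],[-1,0,0,0.006,0,0,0],[-1,0,0,0.01,0,0,0],[-1,0,0,0.02,0,0,0],[-1,0,0,0.02,0,0,0]]}}

```text
time_s: 13.0
ee_pos: [525.5, -18.0, 166.9]
ee_rot: [-179.9, 0.0, 84.2]
force: [-0.3, -0.8, -2.7]
gripper_width: 20.2
gripper_force: 40.0
```

```bash
python3 s.py;  python3 - <<'E'
from h import *
f=cams.grab_frame("wrist"); cv2.imwrite("pics/c7.png",f["color"][:,:,::-1])
E
```

```text
t 13.0 pos [525.5 -18.  166.9] yaw 84.24 posang -96.08 R 131.7 Falong 0.79 Ftan -0.21 Fz -2.7 tau [-0.008 -0.09  -0.089]
```

View pics/c7.png

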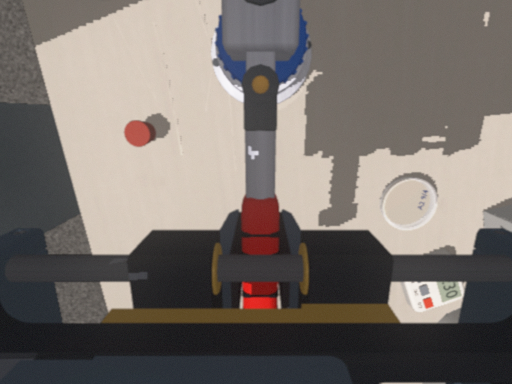

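The wrench is lifted clear and straight, with the bung and dish undisturbed. I'll carry it back to its original clear spot.

{"api": "apply_moves", "payload": {"increments": [[-1,0.003,-0.011,0,0,0,2],[-1,0.006,-0.021,0,0,0,3.7],[-1,0.006,-0.021,0,0,0,3.7],[-1,0.006,-0.022,0,0,0,3.8],[-1,0.006,-0.022,0,0,0,3.8]]}}

```text
time_s: 13.47
ee_pos: [553.1, -115.9, 166.2]
ee_rot: [180.0, 0.0, 101.4]
force: [0.3, -0.1, -3.3]
gripper_width: 19.8
gripper_force: 40.0
```

{"api": "apply_moves", "payload": {"increments": [[-1,0.006,-0.022,0,0,0,3.8],[-1,0.006,-0.022,0,0,0,3.8],[-1,0.006,-0.022,0,0,0,3.8],[-1,0.006,-0.022,0,0,0,3.8],[-1,0.006,-0.022,0,0,0,3.8]]}}

```text
time_s: 13.88
ee_pos: [583.1, -226.1, 166.0]
ee_rot: [180.0, -0.0, 120.4]
force: [0.6, 0.1, -2.6]
gripper_width: 19.7
gripper_force: 40.0
```

{"api": "apply_moves", "payload": {"increments": [[-1,0.006,-0.022,-0.01,0,0,3.8],[-1,0.005,-0.016,-0.02,0,0,3],[-1,0.001,-0.007,-0.025,0,0,1],[-1,0,0,-0.025,0,0,0],[-1,0,0,-0.025,0,0,0]]}}

```text
time_s: 14.3
ee_pos: [595.0, -270.8, 59.9]
ee_rot: [180.0, 0.0, 128.0]
force: [-0.1, 1.0, -2.4]
gripper_width: 19.5
gripper_force: 40.0
```

{"api": "apply_moves", "payload": {"increments": [[-1,0,0,-0.015,0,0,0],[-1,0,0,-0.01,0,0,0],[-1,0,0,-0.004,0,0,0],[-1,0,0,0,0,0,0],[-1,0,0,0,0,0,0]]}}

```text
time_s: 14.72
ee_pos: [595.9, -270.3, 32.9]
ee_rot: [179.9, 0.1, 128.0]
force: [-0.0, -0.1, -3.1]
gripper_width: 19.8
gripper_force: 40.0
```

```bash
python3 s.py
```

```text
t 14.7167 pos [ 595.9 -270.3   32.9] yaw 128.04 posang -81.62 R 387.4 Falong 0.04 Ftan -0.04 Fz -3.08 tau [-0.021 -0.123 -0.007]
```

{"api": "apply_moves", "payload": {"increments": [[-1,0,0,-0.004,0,0,0],[-1,0,0,-0.003,0,0,0],[-1,0,0,-0.001,0,0,0],[-1,0,0,0,0,0,0]]}}

```text
time_s: 15.05
ee_pos: [595.0, -270.0, 24.0]
ee_rot: [180.0, -0.0, 128.0]
force: [0.4, -0.6, -2.5]
gripper_width: 20.2
gripper_force: 40.0
```

{"api": "apply_moves", "payload": {"increments": [[-1,0,0,-0.001,0,0,0],[-1,0,0,0,0,0,0]]}}

```text
time_s: 15.22
ee_pos: [595.3, -270.1, 23.6]
ee_rot: [180.0, 0.0, 128.0]
force: [-0.5, 1.3, -0.2]
gripper_width: 20.0
gripper_force: 40.0
```

{"api": "apply_moves", "payload": {"increments": [[-1,0,0,-0.0007,0,0,0],[-1,0,0,0,0,0,0]]}}

```text
time_s: 15.38
ee_pos: [595.3, -270.1, 23.5]
ee_rot: [180.0, 0.0, 128.0]
force: [-2.2, 1.4, 4.6]
gripper_width: 19.6
gripper_force: 40.0
```

Resting on the bench. Release, then rise straight up.

{"api": "apply_moves", "payload": {"increments": [[-0.3,0,0,0,0,0,0],[0,0,0,0,0,0,0],[0.5,0,0,0,0,0,0],[0.5,0,0,0,0,0,0],[0.5,0,0,0,0,0,0]]}}

```text
time_s: 15.8
ee_pos: [595.1, -270.1, 22.1]
ee_rot: [180.0, -0.0, 128.0]
force: [-0.1, -0.1, 0.1]
gripper_width: 50.2
gripper_force: 0.0
```

{"api": "apply_moves", "payload": {"increments": [[0.5,0,0,0,0,0,0],[0.5,0,0,0,0,0,0],[0.5,0,0,0.01,0,0,0],[0.5,0,0,0.02,0,0,0],[0.5,0,0,0.03,0,0,0]]}}

```text
time_s: 16.22
ee_pos: [593.4, -269.3, 80.9]
ee_rot: [-179.9, -0.3, 128.0]
force: [0.2, 0.6, 1.1]
gripper_width: 68.4
gripper_force: 0.0
```

{"api": "apply_moves", "payload": {"increments": [[0.5,0,0,0.04,0,0,0],[0.5,-0.02,-0.01,0.04,0,0,0],[0.5,-0.03,-0.02,0.04,0,0,0],[0.5,-0.03,-0.02,0.03,0,0,0],[0.5,-0.03,-0.02,0,0,0,0]]}}

```text
time_s: 16.63
ee_pos: [499.2, -334.2, 223.7]
ee_rot: [179.8, 0.7, 128.1]
force: [0.2, -2.0, -0.0]
gripper_width: 68.5
gripper_force: 0.0
```

```bash
python3 s.py; python3 - <<'E'
from h import *
f=cams.grab_frame("top"); w=cams.grab_frame("wrist"); c=np.hstack([cv2.resize(x,(400,300),interpolation=cv2.INTER_AREA) for x in(f["color"],w["color"])]); cv2.imwrite("pics/c8.png",c[:,:,::-1])
E
```

```text
t 16.6333 pos [ 499.2 -334.2  223.7] yaw 128.13 posang -95.14 R 449.0 Falong 1.7 Ftan -1.03 Fz -0.0 tau [-0.016 -0.189 -0.012]
```

View pics/c8.png

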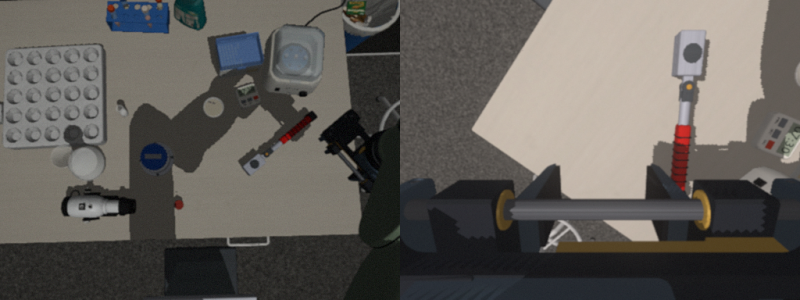

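The wrench lies flat and straight at (278,145). The cap's bar at (153,155) is still in its tightened direction, and the dish, bung and vial haven't moved. Handing in.

{"api": "apply_moves", "payload": {"increments": [[0.5,0,0,0,0,0,0],[0.5,0,0,0,0,0,0]]}}

```text
time_s: 16.9
ee_pos: [497.2, -332.1, 216.3]
ee_rot: [180.0, -0.0, 128.0]
force: [0.4, 0.1, 0.1]
gripper_width: 68.8
gripper_force: 0.0
```

```bash
python3 -c "
from workcell import env; print(env.job_done())"
```

```text
the job is handed in; nothing more can be done
None
```

The cap is tightened to the wrench's break-over (handle at about 0.13 rad, below the 0.24 limit), the wrench is lifted off and lying flat clear of the vessel, the dish, bung and vial look unmoved, and the job was handed in at about 17 s; no verdict was returned.

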